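# Free a hung-up filler plug and run it home

## Task

The blue filler plug on one of the two red gearboxes is hung up proud of its neck, off its thread start. Without lifting it out of the neck, back it off counter-clockwise until its grip bar points at the yellow marks and it drops into the thread start, then run it in clockwise until the bar lines up with the white marks and the flange lies flush on the collar, and let go. Never drive it clockwise past the white marks while it still stands proud, and leave the bearing, pinion and sleeve on the bench where they lie.

Things in the scene. Friction and masses are not known exactly. Their poses are not given: they have to be found in the camera images.
- plug: Blue loose filler plug, 0.2 kg, upright. Origin: centre of flange underside; z up; x along the grip bar (both ends alike). Flange 68 mm across, z 0 to 6 mm; on it a bar 62 mm long (x), 16 wide (y), z 6 to 42, white stripe on top: pinch across its width. Below, a spigot 43 mm across, 23 deep, two lugs; 2-3 mm side play. Starts flange 13 mm above collar, bar 0.55-1.1 rad clockwise of yellow marks.
- plug_tip (a point): Point at the +x end of the plug's grip bar, 31 mm from the plug's axis and 22 mm above the flange's underside.
- port (a point): Centre of the flat top of the dark steel collar (94 mm across, 28 high) that the blue plug stands in, 98 mm above the bench; z up. Its x axis points to one of two opposite white marks (home). Two opposite yellow marks (thread start) lie 70 degrees (1.22 rad) counter-clockwise of the white ones, seen from above. Plug home: its origin at this point, bar along this x axis.
- gearbox: Red gearbox carrying the collar, fixed: foot 190 x 150 mm, top at 70. Origin: underside centre, below the port; axes as the port's. Bar within 10 degrees of yellow: the plug drops 9 mm by weight or a light push, flange 4 mm up. Clockwise under light push it sinks 4 mm in some 55 degrees. Stops: 3 degrees past white; once dropped, 12 past yellow. Torque below 0.5 N m.
- gearbox2: The other red gearbox, fixed, same size and same collar, with a black plug already home. Origin: centre of its underside, on the bench. Not to be worked on; its plug's top is 140 mm above the bench.
- bearing: Bystander: steel ball bearing lying flat, 64 mm across, 16 mm high. Origin: centre of its underside.
- pinion: Bystander: dark steel pinion standing on end, 44 mm across, 30 mm high. Origin: centre of its underside.
- sleeve: Bystander: steel sleeve standing on end, 48 mm across, 45 mm high. Origin: centre of its underside.
Things that resemble listed ones, but are neither listed nor needed, are in the scene too. What is meant by the plug is not orange, and is the larger of those in its own colour.

How it is judged:
By the outcome, as a careful person would: the job done as asked, in the order asked, and still so for the second after the job is handed in, with the robot touching nothing.
It also fails if it takes over 38 s, if anything falls off the work surface, if the arm or the gripper's body presses on something with over 40 N, if the wrist force passes 120 N, or if a joint passes its speed limit or range.

## Robot

A 7-joint arm with a two-finger parallel gripper is mounted at the origin on the work surface. World frame = base frame: x ahead of the robot, y to its left, z up, the work surface at z = 0. Lengths are in mm, angles in rad, forces in N, time in s.
With the tool pointing down it reaches from about 425 to 1025 mm from the base axis. Payload 3.6 kg.
Tool frame: the origin (TCP) lies midway between the tips of the shut fingers; the grasp point (between the pads) lies 19 mm behind it (grip_point_offset is the distance from the TCP to the grasp point, in mm); z points along the fingers, y is the line along which they close (so a half turn about z gives the same grasp; the last joint's range is limited). The gripper opens to 85 mm and grips with 20 to 120 N. Pads are 22 mm wide; open, the fingers measure 114 mm over their backs; the gripper's body (76 mm by 85 mm) begins 54 mm behind the grasp point. The pads swing forward as they close: fully open they stand 13 mm farther back than shut.
Start: joints at [1.03, 0.591, 0.048, 1.609, -0.033, 0.943, -0.034], TCP at [313.915, -653.519, 231.302] pointing down, gripper open.
Joint ranges: [-2.69, 2.69], [-0.47, 2.24], [-1.27, 1.36], [0.19, 2.51], [-1.53, 4.68], [0.08, 2.07], [-3.09, 3.09]. Speed limits (rad/s): [2.57, 2.57, 3.14, 3.14, 3.14, 3.14, 3.14].

## Interface

Orientations are given as a unit quaternion [x, y, z, w].
In Python, from rig import * gives the robot as it stands. The module is installed in compiled form; this text tells all that it offers.
- The arm moves only by the shell command python3 -m handwheel 'ROWS' [FORCE]. ROWS is JSON, a list that holds one entry, the list of rows, each a list of 7 numbers: the turn, a rotation vector about the tool's x, y, z in rad, then the shift along the tool's x, y, z in cm, then the finger opening in cm, from 0 to 8.54. In form: [[[rx, ry, rz, dx, dy, dz, gripper], ...]]. A call has 1 to 10 rows; each row shifts and turns the commanded pose from where the row before left it, along the tool's axes as they then stand; what a row does not reach is not made up. A row lasts 1/8 s, in which the tool goes at most 62.5 mm and 10.7 degrees, less where a joint would pass 70% of its speed; a pose out of reach is approached as far as the arm can. A call is refused whole if a number of a shift passes 6.25 or a number of a turn 0.188, either way. A call with a gripper value outside its range is refused whole. The fingers move at their own pace and stop on an object; FORCE is the grip in N (left out, the last holds). Time passes only in rows, so rows that do not move let the fingers close. It gives the time, the measured TCP pose, the force, the opening and the grip force at its end, in the units of the state.
- sense(): the state, without advancing time (a new reading comes with each control period).
- grab_frame(name): name is "scene" or "top" or "wrist"; returns a dict with "pixels" (420x560x3 uint8, blue, green, red), "fx", "fy", "cx", "cy" (pixels), "D" ([k1, k2, p1, p2, k3] as OpenCV has them; the pictures are not rectified), "pose" (4x4, takes a point from camera to world coordinates). Camera axes: x right, y down, z forward; pixel columns grow to the right and rows downward; lengths in mm; the calibration is good to about 2 mm. A picture is of the moment at which its call begins. There is no depth.
- finish_job(): hands the job in; it is judged then, once.
Trained networks look in a picture, given as the dict that the camera call returned (one of the last four; its "shot" number tells which), for a name from the list of things; names that differ only in an ending like _2 or _b are one class to them, and where a whole thing is asked for, a point or a joint stands for the part that bears it (a point fixed in the world has none). Each returns a list of dicts, best first, with "score" (0 to 1); they miss things now and then, are a little off and sometimes report something else, mostly with a low value. They report only what shows in the picture. A call takes as long as a camera call. They do not tell look-alikes from the thing itself.
- boxes_of(picture, label): "box" ([left, top, right, bottom] in pixels, round what is visible of it).
The state is a dict: "time": time; "q": joint angles; "qd": joint speeds; "joint_efforts": joint torques, N m; "tcp_pos": TCP position; "ee_rot": TCP orientation; "force": force on the tool from outside, world axes, zero at the start; "wrist_torque": the same for the moment, N m; "grip_width": finger opening in mm; "grasp_force": force on a finger pad.
Only numpy, scipy, OpenCV 4.12 (cv2) and the standard library are available. Lean on these libraries where they do the work, as an engineer would, in place of code of your own. Each camera call takes 0.05 s, during which the arm holds its last target. There are 200 camera calls.

## Working session

There is one attempt and no reset: what is moved stays moved. The work goes in short steps, Python scripts to look and compute and a shell command to move; the robot and the scene stay as the last step left them, time stands still between calls to the robot, and variables do not carry over. Pictures are saved under pics/ and viewed, at most 10 in all, crops included, and the job is handed in when it is done.

```bash
mkdir -p pics
cat > h.py <<'E'
from rig import *
import numpy as np, cv2
def ray(f,u,v):
    K=np.array([[f['fx'],0,f['cx']],[0,f['fy'],f['cy']],[0,0,1.]])
    p=cv2.undistortPoints(np.array([[[u,v]]],float),K,np.array(f['D'],float))[0,0]
    T=np.array(f['pose']); return T[:3,3],T[:3,:3]@np.array([p[0],p[1],1])
def atz(f,u,v,z):
    o,d=ray(f,u,v); return (o+d*(z-o[2])/d[2])[:2].round(1)
def proj(f,P):
    T=np.array(f['pose']); K=np.array([[f['fx'],0,f['cx']],[0,f['fy'],f['cy']],[0,0,1.]])
    R=T[:3,:3].T; t=-R@T[:3,3]
    return cv2.projectPoints(np.array(P,float).reshape(-1,1,3),cv2.Rodrigues(R)[0],t,K,np.array(f['D'],float))[0][:,0].round(1)
E
python3 - <<'E'
from h import *
s=sense(); print(s['tcp_pos'],s['ee_rot'],s['time'],s['grip_width'])
for n in ('top','scene'):
    f=grab_frame(n); cv2.imwrite(f'pics/{n}0.png',f['pixels'])
    for l in ('plug','gearbox','bearing','pinion','sleeve'):
        for b in boxes_of(f,l)[:4]:
            x=b['box'];u,v=(x[0]+x[2])/2,(x[1]+x[3])/2
            print(n,l,round(b['score'],2),np.round(x),atz(f,u,v,{'plug':140,'gearbox':50}.get(l,20)))
E
```

```text
[ 313.57625291 -652.75657299  230.12279009] [ 9.75025246e-01  2.22091207e-01 -3.02924977e-04 -1.08299028e-03] 0.0 85.31137385858042
top plug 0.73 [147. 302. 186. 343.] [401.  142.8]
top plug 0.68 [134. 184. 177. 229.] [580.8 166.1]
top plug 0.56 [247. 225. 273. 253.] [530.5   1.2]
top gearbox 0.94 [108. 155. 228. 282.] [574.5 161. ]
top gearbox 0.69 [319. 165. 432. 292.] [ 560.4 -200.6]
top bearing 0.94 [244. 314. 279. 354.] [377.5  -3.6]
top bearing 0.32 [318. 165. 433. 291.] [ 565.4 -207. ]
top pinion 0.97 [229. 110. 253. 135.] [760.3  37.7]
top sleeve 0.7 [272. 114. 302. 148.] [745.4 -47.3]
scene plug 0.83 [344. 142. 380. 182.] [501.7 137.2]
scene plug 0.7 [367. 178. 407. 226.] [590.4 166.2]
scene plug 0.59 [270. 215. 295. 236.] [636.3   1.7]
scene gearbox 0.91 [105. 179. 225. 301.] [ 599.3 -196.5]
scene gearbox 0.66 [317. 186. 428. 306.] [610.4 155.6]
scene gearbox 0.33 [368. 177. 408. 227.] [512.7 196.1]
scene bearing 0.95 [264. 153. 296. 179.] [392.8   1.1]
scene pinion 0.9 [295. 319. 324. 353.] [759.4  44.3]
scene sleeve 0.81 [238. 306. 272. 347.] [743.3 -40.7]
```

View pics/top0.png

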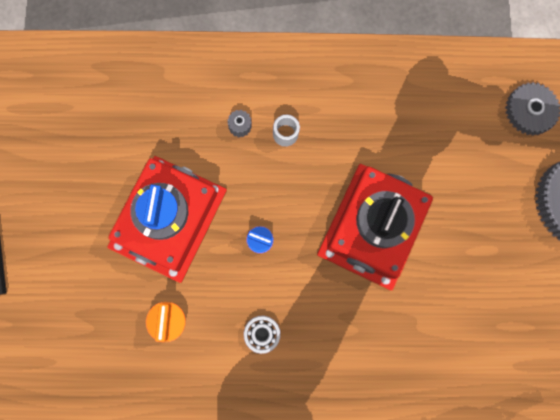

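```bash
python3 -c "
import cv2
a=cv2.imread('pics/top0.png')[145:290,95:240];b=cv2.imread('pics/scene0.png')[160:310,305:440]
r=lambda i:cv2.resize(i,(400,int(400*i.shape[0]/i.shape[1])),interpolation=cv2.INTER_CUBIC)[:400]
cv2.imwrite('pics/crop0.png',cv2.hconcat([r(a),r(b)]))"
```

```text
(no output)
```

View pics/crop0.png

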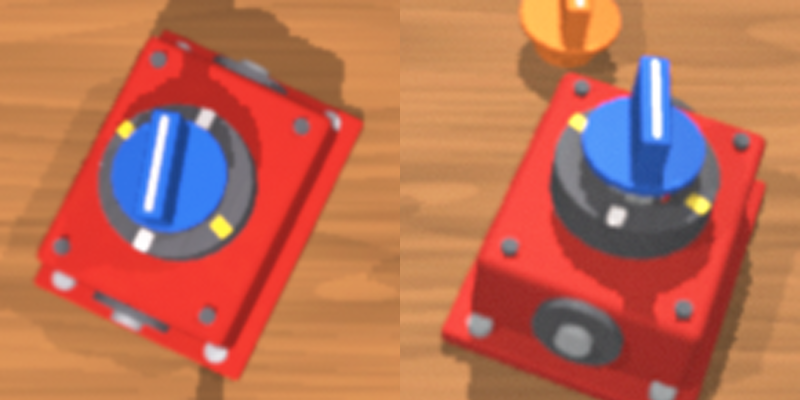

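The left picture shows the plug candidates: large blue on the left gearbox (155,207), small blue on the bench (260,240), orange (165,322) and black on the right gearbox (388,217). I choose the large blue one. The crop confirms it stands proud, with its bar clockwise of the yellow marks.

Run:
```python
from h import *
f=grab_frame('top'); k=400/145
P=lambda x,y,z:atz(f,x/k+95,y/k+145,z)
an=lambda a,b:round(np.degrees(np.arctan2(*(a-b)[::-1])),1)
w1,w2,y1,y2=P(205,118,98),P(143,240,98),P(126,130,98),P(221,227,98)
b1,b2=P(164,116,153),P(149,211,153)
print('port',(w1+w2)/2,(y1+y2)/2,'white',an(w1,w2),'yellow',an(y1,y2),'bar',an(b1,b2),(b1+b2)/2, np.hypot(*(w1-w2)),np.hypot(*(b1-b2)))
s=sense()
from scipy.spatial.transform import Rotation as R
r=R.from_quat(s['ee_rot']); print(r.as_matrix().round(3)); 
m=np.array([*((b1+b2)/2),153+100]); print('tool delta cm',(r.inv().apply(m-s['tcp_pos'])/10).round(2))
```

```text
port [582.2 169.8] [582.4 170.4] white -24.6 yellow 45.5 bar -6.4 [581.85 169.65] 82.06582723643261 54.84031363878219
[[ 0.901  0.433  0.   ]
 [ 0.433 -0.901 -0.   ]
 [-0.     0.    -1.   ]]
tool delta cm [ 59.8  -62.6   -2.17]
```

```bash
python3 -m handwheel '[[[0,0,0,2.5,-2.6,-0.5,8.5],[0,0,0,4.1,-4.3,-0.5,8.5],[0,0,0,4.1,-4.3,-0.5,8.5],[0,0,0,4.1,-4.3,-0.5,8.5],[0,0,0,4.1,-4.3,0,8.5],[0,0,0,4.1,-4.3,0,8.5],[0,0,0,4.1,-4.3,0,8.5],[0,0,0,4.1,-4.3,0,8.5],[0,0,0,4.1,-4.3,0,8.5],[0,0,0,4.1,-4.3,0,8.5]]]' 60
cat >> h.py <<'E'
from scipy.spatial.transform import Rotation as R
def togo(P,yaw,):
    s=sense(); r=R.from_quat(s['ee_rot']); m=r.as_matrix()
    y=np.degrees(np.arctan2(m[1,0],m[0,0]))
    print('t',round(s['time'],2),'tcp',s['tcp_pos'].round(1) if hasattr(s['tcp_pos'],'round') else s['tcp_pos'],'yaw',y.round(1),'tilt',np.degrees(np.arccos(-m[2,2])).round(1),'shift cm',(r.inv().apply(np.array(P)-s['tcp_pos'])/10).round(2),'rz',np.radians(y-yaw).round(3),'q',np.round(s['q'],2),'F',np.round(s['force'],1),'Mz',np.round(s['wrist_torque'],2),'w',round(s['grip_width'],1),'gf',round(s['grasp_force'],1))
E
python3 -c "
from h import *
togo([582,170,260],-6.4)"
```

```text
time: 1.9
tcp_pos: [490.9, -108.9, 251.8]
ee_rot: [0.975, 0.222, 0.001, 0.0]
force: [-0.5, -0.6, -0.1]
grip_width: 84.8
grasp_force: 0.0
t 1.9 tcp [ 490.9 -108.9  251.8] yaw 25.6 tilt 0.1 shift cm [ 20.28 -21.2   -0.82] rz 0.559 q [ 0.19  0.29 -0.08  2.08  0.03  0.77 -1.03] F [-0.5 -0.6 -0.1] Mz [-0.01 -0.06 -0.01] w 84.8 gf 0.0
```

```bash
python3 -m handwheel '[[[0,0,0,4.0,-4.2,-0.5,8.5],[0,0,0,4.0,-4.2,-0.5,8.5],[0,0,0,4.0,-4.2,0,8.5],[0,0,0,4.0,-4.2,0,8.5],[0,0,0,4.2,-4.3,0,8.5],[0,0,0.14,0,0,0,8.5],[0,0,0.14,0,0,0,8.5],[0,0,0.14,0,0,0,8.5],[0,0,0.14,0,0,0,8.5],[0,0,0,0,0,0,8.5]]]'
python3 - <<'E'
from h import *
togo([582,170,153],-6.4)
f=grab_frame('wrist'); cv2.imwrite('pics/w1.png',f['pixels'])
print(proj(f,[[582,170,153],[582,170,98],[613,167,153],[551,173,153]]))
E
```

```text
time: 3.15
tcp_pos: [581.0, 167.1, 261.5]
ee_rot: [0.998, -0.055, 0.0, 0.0]
force: [-0.2, -0.1, 0.1]
grip_width: 85.0
grasp_force: 0.0
t 3.15 tcp [581.  167.1 261.5] yaw -6.3 tilt 0.0 shift cm [ 0.06 -0.3  10.85] rz 0.001 q [-0.35  0.41 -0.01  1.86  0.01  0.88 -2.04] F [-0.2 -0.1  0.1] Mz [0.02 0.05 0.03] w 85.0 gf 0.0
[[275.9 208.6]
 [276.5 194.8]
 [275.3 174.2]
 [276.5 240.7]]
```

View pics/w1.png

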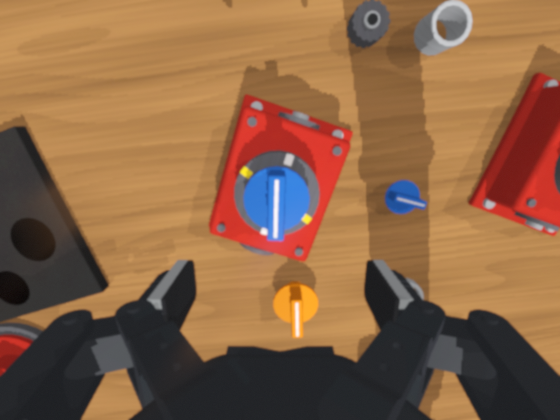

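```bash
python3 - <<'E'
from h import *
f=grab_frame('wrist')
an=lambda a,b:round(np.degrees(np.arctan2(*(a-b)[::-1])),1)
w1,w2,y1,y2=[atz(f,u,v,98) for u,v in ((289,160),(264,232),(246,173),(307,219))]
b1,b2=atz(f,277,176,153),atz(f,276,238,153)
print((w1+w2)/2,(y1+y2)/2,an(w1,w2),an(y1,y2),an(b1,b2),(b1+b2)/2,w1,w2)
E
python3 -m handwheel '[[[0,0,0,0,-0.2,4,8.5],[0,0,0,0,0,5,8.5],[0,0,0,0,0,3,8.5],[0,0,0,0,0,2,8.5],[0,0,0,0,0,0,8.5]]]'
python3 -c "
from h import *
togo([582,170,122],-6.4)"
```

```text
[579.35 170.85] [580.05 169.5 ] -25.1 45.9 -7.3 [582.5 169.4] [617.8 152.8] [540.9 188.9]
time: 3.88
tcp_pos: [580.0, 168.6, 119.8]
ee_rot: [0.998, -0.055, -0.002, 0.001]
force: [0.2, 0.1, 0.5]
grip_width: 84.8
grasp_force: 0.0
t 3.88 tcp [580.  168.6 119.8] yaw -6.4 tilt 0.2 shift cm [ 0.18 -0.16 -0.23] rz 0.001 q [-0.35  0.59 -0.01  1.96  0.01  0.59 -2.05] F [0.2 0.1 0.5] Mz [-0.03 -0.02 -0.  ] w 84.8 gf 0.0
```

```bash
python3 -m handwheel '[[[0,0,0.01,0.1,-0.15,-0.15,8.5],[0,0,0,0,0,0,5],[0,0,0,0,0,0,2],[0,0,0,0,0,0,1],[0,0,0,0,0,0,1],[0,0,0,0,0,0,1],[0,0,0,0,0,0,1]]]' 50
python3 -c "
from h import *
togo([581,170,121],45.7)"
```

```text
time: 4.75
tcp_pos: [582.4, 170.5, 123.1]
ee_rot: [0.998, -0.061, 0.0, -0.0]
force: [-0.3, -0.9, 3.2]
grip_width: 15.2
grasp_force: 50.2
t 4.75 tcp [582.4 170.5 123.1] yaw -7.0 tilt 0.0 shift cm [-0.14  0.07  0.21] rz -0.92 q [-0.35  0.58 -0.01  1.96  0.01  0.6  -2.06] F [-0.3 -0.9  3.2] Mz [ 0.06  0.2  -0.04] w 15.2 gf 50.2
```

```bash
python3 -m handwheel '[[[0,0,-0.08,0,0,0,1],[0,0,-0.12,0,0,0,1],[0,0,-0.12,0,0,0,1],[0,0,-0.12,0,0,0,1],[0,0,-0.12,0,0,0,1],[0,0,-0.12,0,0,0,1],[0,0,-0.12,0,0,0,1],[0,0,0,0,0,0,1]]]'
python3 -c "
from h import *
togo([581,170,121],45.7)"
```

```text
time: 5.75
tcp_pos: [581.9, 169.8, 122.1]
ee_rot: [0.943, 0.332, -0.001, -0.0]
force: [0.8, -0.6, -1.5]
grip_width: 15.1
grasp_force: 49.4
t 5.75 tcp [581.9 169.8 122.1] yaw 38.7 tilt 0.1 shift cm [-0.06 -0.07  0.11] rz -0.122 q [-0.19  0.59 -0.23  1.95  0.22  0.62 -1.47] F [ 0.8 -0.6 -1.5] Mz [ 0.03 -0.   -0.02] w 15.1 gf 49.4
```

```bash
python3 -m handwheel '[[[0,0,-0.07,0,0,0.05,1],[0,0,-0.05,0,0,0.1,1],[0,0,0,0,0,0.2,1],[0,0,0,0,0,0.2,1],[0,0,0,0,0,0,1]]]'
python3 -c "
from h import *
togo([581,170,113],45.7)"
```

```text
time: 6.38
tcp_pos: [582.1, 170.4, 117.0]
ee_rot: [0.922, 0.388, -0.0, -0.0]
force: [0.3, 0.1, -2.5]
grip_width: 14.9
grasp_force: 49.4
t 6.38 tcp [582.1 170.4 117. ] yaw 45.7 tilt 0.0 shift cm [-0.1  -0.05  0.4 ] rz -0.0 q [-0.17  0.6  -0.26  1.95  0.26  0.62 -1.38] F [ 0.3  0.1 -2.5] Mz [ 0.04  0.06 -0.06] w 14.9 gf 49.4
```

Sinking freely (5 mm); continue to the floor of the drop.

```bash
python3 -m handwheel '[[[0,0,0,0,0,0.2,1],[0,0,0,0,0,0.15,1],[0,0,0,0,0,0.1,1],[0,0,0,0,0,0.1,1],[0,0,0,0,0,0,1]]]'
python3 -c "
from h import *
togo([581,170,113],45.7)
f=grab_frame('scene'); cv2.imwrite('pics/s2.png',cv2.resize(f['pixels'][130:310,290:450],None,fx=3,fy=3))"
```

```text
time: 7.0
tcp_pos: [582.4, 170.5, 114.0]
ee_rot: [0.922, 0.388, 0.0, 0.0]
force: [-4.5, -1.7, 12.9]
grip_width: 15.4
grasp_force: 51.6
t 7.0 tcp [582.4 170.5 114. ] yaw 45.7 tilt 0.0 shift cm [-0.14 -0.07  0.1 ] rz 0.0 q [-0.17  0.61 -0.26  1.96  0.26  0.61 -1.38] F [-4.5 -1.7 12.9] Mz [-0.36  0.93  0.06] w 15.4 gf 51.6
```

View pics/s2.png

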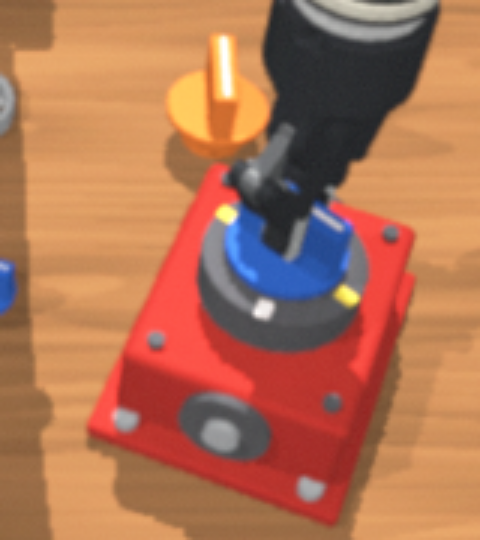

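The bar now lies along the yellow marks (227,215)–(347,296), and the flange has dropped. Next is the clockwise run.

```bash
python3 -m handwheel '[[[0,0,0.08,0,0,0.0,1],[0,0,0.12,0,0,0.05,1],[0,0,0.12,0,0,0.05,1],[0,0,0.12,0,0,0.05,1],[0,0,0.12,0,0,0.05,1],[0,0,0.12,0,0,0.05,1],[0,0,0,0,0,0,1]]]'
python3 -c "
from h import *
togo([581,170,109],-24.7)"
```

```text
time: 7.92
tcp_pos: [583.8, 171.6, 111.0]
ee_rot: [0.998, 0.058, 0.002, -0.001]
force: [-0.3, 0.1, 6.2]
grip_width: 15.5
grasp_force: 50.6
t 7.92 tcp [583.8 171.6 111. ] yaw 6.7 tilt 0.2 shift cm [-0.3   0.12  0.2 ] rz 0.548 q [-0.31  0.6  -0.07  1.96  0.07  0.58 -1.88] F [-0.3  0.1  6.2] Mz [ 0.05  0.18 -0.19] w 15.5 gf 50.6
```

```bash
python3 -m handwheel '[[[0,0,0.1,0,0,0.05,1],[0,0,0.1,0,0,0.05,1],[0,0,0.1,0,0,0.05,1],[0,0,0.1,0,0,0.05,1],[0,0,0.05,0,0,0.0,1],[0,0,0.0,0,0,0,1]]]'
python3 -c "
from h import *
togo([581,170,109],-24.7)"
```

```text
time: 8.68
tcp_pos: [584.3, 172.2, 110.2]
ee_rot: [0.986, -0.165, 0.002, -0.001]
force: [-1.5, 1.3, 12.5]
grip_width: 15.5
grasp_force: 51.5
t 8.68 tcp [584.3 172.2 110.2] yaw -18.9 tilt 0.3 shift cm [-0.24  0.31  0.12] rz 0.101 q [-0.4   0.6   0.05  1.97 -0.05  0.57 -2.21] F [-1.5  1.3 12.5] Mz [-0.12  0.57  0.07] w 15.5 gf 51.5
```

```bash
python3 -m handwheel '[[[0,0,0.06,0,0,0,1],[0,0,0.035,0,0,0,1],[0,0,0,0,0,0,1],[0,0,0,0,0,0,1]]]'
python3 -c "
from h import *
togo([581,170,109],-24.7)
f=grab_frame('scene'); cv2.imwrite('pics/s3.png',cv2.resize(f['pixels'][130:310,290:450],None,fx=3,fy=3))"
```

```text
time: 9.18
tcp_pos: [584.2, 171.6, 110.1]
ee_rot: [0.978, -0.211, 0.002, -0.001]
force: [-1.0, -0.0, 13.3]
grip_width: 15.3
grasp_force: 51.6
t 9.18 tcp [584.2 171.6 110.1] yaw -24.3 tilt 0.2 shift cm [-0.22  0.27  0.11] rz 0.007 q [-0.41  0.6   0.08  1.97 -0.08  0.57 -2.28] F [-1.  -0.  13.3] Mz [-0.31  0.68  0.32] w 15.3 gf 51.6
```

View pics/s3.png

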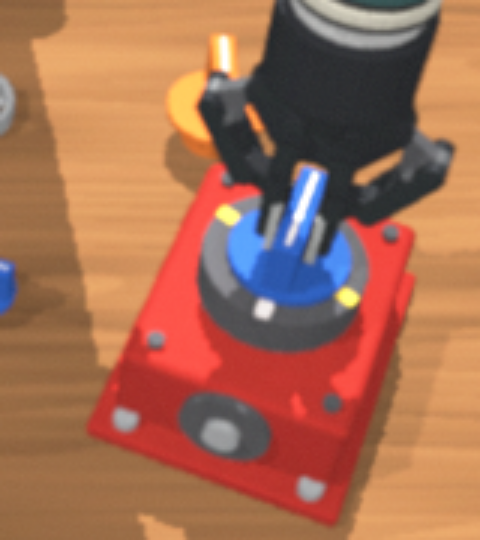

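The flange lies on the collar and the bar points at the white mark (264,309). TCP sank 13 mm in total, as expected, so I release.

```bash
python3 -m handwheel '[[[0,0,0,0,0,-0.15,1],[0,0,0,0,0,0,4],[0,0,0,0,0,0,8],[0,0,0,0,0,0,8.5],[0,0,0,0,0,0,8.5],[0,0,0,0,0,-2,8.5],[0,0,0,0,0,-5,8.5],[0,0,0,0,0,-5,8.5],[0,0,0,0,0,-3,8.5],[0,0,0,0,0,0,8.5]]]'
python3 - <<'E'
from h import *
f=grab_frame('wrist'); g=grab_frame('scene')
a=cv2.resize(f['pixels'][110:310,180:380],(400,400),interpolation=2);b=cv2.resize(g['pixels'][150:310,300:460],(400,400),interpolation=2)
cv2.imwrite('pics/e.png',cv2.hconcat([a,b]))
print(sense()['force'], proj(f,[[581,170,140]]), proj(f,[[618-1,153,98],[543,187,98]]))
E
```

```text
time: 10.48
tcp_pos: [584.1, 170.9, 261.6]
ee_rot: [0.977, -0.212, 0.003, -0.002]
force: [-0.8, -0.5, -0.1]
grip_width: 84.9
grasp_force: 0.0
[-0.43176167  0.08696446 -0.59093613] [[281.9 208.7]] [[282.4 161.6]
 [281.9 234.3]]
```

View pics/e.png

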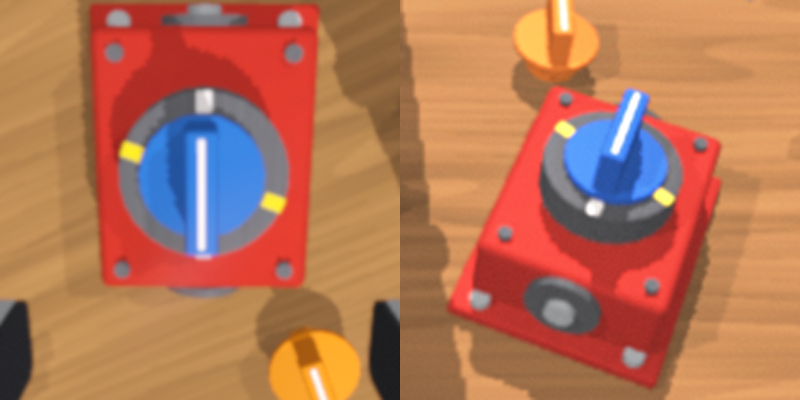

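The bar (202,140)–(203,253) is in line with the white mark (204,101), and the flange is flush.

```bash
python3 -c "
from rig import *
print(finish_job())"
```

```text
the job is handed in; nothing more can be done
None
```

The job is handed in: I backed the blue plug off to the yellow marks, where it dropped in, then ran it clockwise until the bar lined up with the white marks and the flange sat flush, and released it at about 10.5 s.

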